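Put the row of impact sockets back in the organiser

TASK

Move the row of four impact sockets from the wooden block to the grey organiser, each into the cup whose well is sized for it (the thinnest socket in the narrowest well, and so on up to the thickest in the widest). Leave each one standing upright on the floor of its cup, drive end still up, without knocking any socket over, and leave the ratchet and the grease tin where they are.

Things in the scene. Friction and masses are not known exactly. Their poses are not given: they have to be found in the camera images.
- socket_small: Dark steel impact socket, thinnest of four: upright, round, 78 mm tall, 26 mm in diameter all the way up; 0.20 kg, square drive hole on top. Origin: centre of underside, z up its axis, yaw meaningless. Starts in one of four 60 mm holes, 12 mm deep, 72 mm apart, in any order, in a fixed wooden block 76 x 300 x 25 mm (hole floor 13 mm above bench).
- socket_medium: Dark steel impact socket, second thinnest of four: upright, round, 80 mm tall, 34 mm in diameter up to 40 mm, tapering by 46 mm to a 30 mm neck; 0.28 kg, square drive hole on top. Origin: centre of underside, z up its axis, yaw meaningless. Starts in one of four 60 mm holes, 12 mm deep, 72 mm apart, in any order, in a fixed wooden block 76 x 300 x 25 mm (hole floor 13 mm above bench).
- socket_large: Dark steel impact socket, second thickest of four: upright, round, 82 mm tall, 42 mm in diameter up to 41 mm, tapering by 47 mm to a 34 mm neck; 0.40 kg, square drive hole on top. Origin: centre of underside, z up its axis, yaw meaningless. Starts in one of four 60 mm holes, 12 mm deep, 72 mm apart, in any order, in a fixed wooden block 76 x 300 x 25 mm (hole floor 13 mm above bench).
- socket_biggest: Dark steel impact socket, thickest of four: upright, round, 86 mm tall, 50 mm in diameter up to 43 mm, tapering by 49 mm to a 38 mm neck; 0.58 kg, square drive hole on top. Origin: centre of underside, z up its axis, yaw meaningless. Starts in one of four 60 mm holes, 12 mm deep, 72 mm apart, in any order, in a fixed wooden block 76 x 300 x 25 mm (hole floor 13 mm above bench).
- cup_small: Organiser cup for the 26 mm socket: fixed grey plastic module 70 x 70 mm, 30 mm high, with a round well 36 mm wide, 22 mm deep, rim bevelled 3 mm. Origin: centre of underside, on the well axis, 5 mm above the bench (on a black base plate); well floor 8 mm, rim 30 mm above the origin. z up; the row of four cups, 72 mm apart in any order, runs along its y.
- cup_medium: Organiser cup for the 34 mm socket: fixed grey plastic module 70 x 70 mm, 30 mm high, with a round well 44 mm wide, 22 mm deep, rim bevelled 3 mm. Origin: centre of underside, on the well axis, 5 mm above the bench (on a black base plate); well floor 8 mm, rim 30 mm above the origin. z up; the row of four cups, 72 mm apart in any order, runs along its y.
- cup_large: Organiser cup for the 42 mm socket: fixed grey plastic module 70 x 70 mm, 30 mm high, with a round well 52 mm wide, 22 mm deep, rim bevelled 3 mm. Origin: centre of underside, on the well axis, 5 mm above the bench (on a black base plate); well floor 8 mm, rim 30 mm above the origin. z up; the row of four cups, 72 mm apart in any order, runs along its y.
- cup_biggest: Organiser cup for the 50 mm socket: fixed grey plastic module 70 x 70 mm, 30 mm high, with a round well 60 mm wide, 22 mm deep, rim bevelled 3 mm. Origin: centre of underside, on the well axis, 5 mm above the bench (on a black base plate); well floor 8 mm, rim 30 mm above the origin. z up; the row of four cups, 72 mm apart in any order, runs along its y.
- ratchet: Bystander: a loose steel ratchet wrench, 260 mm long and up to 42 mm wide and 37 mm high, on the bench beyond the racks. Origin: on the bench under the middle of its length; its length is along its y axis (handle to -y, round head to +y).
- grease_tin: Bystander: a tin of grease with a blue band and steel lid standing on the bench to the right, 68 mm in diameter, 100 mm tall. Origin: centre of its underside, z up.
Mind the look-alikes: they are no part of the job. What is shaped like the socket_large but green, pink or red is not meant.

How it is judged (in metres and radians):
At the end, for the whole second after the job is handed in: Each of the four sockets stands in the cup of its own size: its axis within 9 mm of the well's axis, its underside on the well floor (3 to 13 mm above the cup's origin), within 7 degrees of upright with the drive end up, released and at rest (horizontal distance between socket_small and cup_small below 0.009 m and z of socket_small in the frame of cup_small between 0.003 and 0.013 m and angle between each of socket_small, socket_medium, socket_large, socket_biggest's own z axis and vertical below 0.12 rad and linear speed of each of socket_small, socket_medium, socket_large, socket_biggest below 0.02 m/s and horizontal distance between socket_medium and cup_medium below 0.009 m and z of socket_medium in the frame of cup_medium between 0.003 and 0.013 m and horizontal distance between socket_large and cup_large below 0.009 m and z of socket_large in the frame of cup_large between 0.003 and 0.013 m and horizontal distance between socket_biggest and cup_biggest below 0.009 m and z of socket_biggest in the frame of cup_biggest between 0.003 and 0.013 m); the robot touches nothing.
It fails at once if the ratchet is moved by more than 30 mm (distance of ratchet from where it was at the start of the episode above 0.03 m).
It fails at once if the grease tin is moved by more than 30 mm (distance of grease_tin from where it was at the start of the episode above 0.03 m).
It fails at once if the grease tin is tipped (more than 20 degrees) (angle between grease_tin's own z axis and vertical above 0.35 rad).
It fails at once if a socket is knocked over (leans more than 40 degrees) (angle between any of socket_small, socket_medium, socket_large, socket_biggest's own z axis and vertical above 0.7 rad).
It also fails if it takes over 112 s, if anything falls off the work surface, if the arm or the gripper's body presses on something with over 40 N, if the wrist force passes 120 N, or if a joint passes its speed limit or range.

ROBOT

A 6-joint arm with a two-finger parallel gripper is mounted at the origin on the work surface. World frame = base frame: x ahead of the robot, y to its left, z up, the work surface at z = 0. Lengths are in m, angles in degrees, forces in N, time in s.
With the tool pointing down it reaches from about 0.375 to 0.9 m from the base axis. Payload 3.1 kg.
Tool frame: the origin (TCP) lies midway between the tips of the shut fingers; the grasp point (between the pads) lies 19 mm behind it (bot.hold_point_z is the distance from the TCP to the grasp point, in m); z points along the fingers, y is the line along which they close (so a half turn about z gives the same grasp; the last joint's range is limited). The gripper opens to 87 mm and grips with 3 to 60 N. Pads are 19 mm wide; open, the fingers measure 117 mm over their backs; the gripper's body (75 mm by 190 mm) begins 51 mm behind the grasp point.
Start: joints at [59.788, 30.224, 82.088, -0, 67.689, -10.227], TCP at [0.214, 0.587, 0.223] pointing down, gripper open.
Joint ranges: [-176.69, 176.69], [-43.24, 126.21], [12.49, 139.97], [-82, 262], [0, 151.66], [-163.58, 163.58]. Speed limits (degrees/s): [159.86, 159.86, 180, 180, 180, 180].

INTERFACE

Orientations are given as a 3x3 rotation matrix whose columns are the frame's x, y, z axes.
In Python, from rig import read_state, optics, order, bot gives the robot as it stands.
- The arm moves only by the tool drive_tool, never from a script. Its argument "steps" is a list of rows, each a list of 7 numbers: the finger opening in mm, from 0 to 87, then the shift along the tool's x, y, z normalised to -1 to 1, where 1 is 0.12 m, then the turn, a rotation vector about the tool's x, y, z normalised to -1 to 1, where 1 is 1.5 rad. In form: [[jaw, tx, ty, tz, ax, ay, az], ...]. A call has 1 to 8 rows; each row is the pose to reach, as a shift and turn from the pose commanded when the call began, along the tool's axes at that moment; what a row does not reach only later rows make up. A row lasts 1/10 s, in which the tool goes at most 50 mm and 8.59 degrees, less where a joint would pass 70% of its speed; a pose out of reach is approached as far as the arm can. A call with a number of a shift or a turn outside -1 to 1 is refused whole. A call with a gripper value outside its range is refused whole. The fingers move at their own pace and stop on an object; the grip force is fixed at half the most. Time passes only in rows, so rows that repeat a pose let the fingers close. It gives the time, the measured TCP pose, the force, the opening and the grip force at its end, in the units of the state.
- read_state(): the state, without advancing time (a new reading comes with each control period).
- optics.capture(name): name is "scene" or "top" or "wrist"; returns a dict with "color" (384x512x3 uint8, blue, green, red), "range_z" (384x512 float32, m along the optical axis (not along the pixel's ray), 0 where there is no reading), "fx", "fy", "cx", "cy" (pixels), "D" ([k1, k2, p1, p2, k3] as OpenCV has them; the pictures are not rectified), "rvec" (rotation vector, rad) and "tvec" (3), from world to camera coordinates, as OpenCV has them. Camera axes: x right, y down, z forward; pixel columns grow to the right and rows downward; lengths in m; the calibration is good to about 2 mm. A picture is of the moment at which its call begins.
- order.hand_in(): hands the job in; it is judged then, once.
The state is a dict: "time_s": time; "joint_positions": joint angles; "qvel": joint speeds; "tau": joint torques, N m; "position": TCP position; "tcp_rot": TCP orientation; "force": force on the tool from outside, world axes, zero at the start; "moment": the same for the moment, N m; "opening": opening from 0.0 (shut) to 1.0 (fully open); "grasp_force": force on a finger pad.
Only numpy, scipy, OpenCV 4.12 (cv2) and the standard library are available. Lean on these libraries where they do the work, as an engineer would, in place of code of your own. Each camera call takes 0.05 s, during which the arm holds its last target. There are 200 camera calls.

## Working session

There is one attempt and no reset: what is moved stays moved. The work goes in short steps, Python scripts to look and compute and a tool call to move; the robot and the scene stay as the last step left them, time stands still between calls to the robot, and variables do not carry over. Pictures are saved under pics/ and viewed, at most 14 in all, crops included, and the job is handed in when it is done.

Besides the shell and the picture viewer there is one more tool, called after "Request:" as name(argument=value, ...) on one line, values as JSON. drive_tool: Moves the arm, as the interface text tells. Scaled input: -1 to 1 covers 0.12 m each way for a shift and 1.5 rad each way for a turn. Its arguments: {"type":"object","properties":{"steps":{"type":"array"}},"required":["steps"]}

```bash
ls; mkdir -p pics
python3 - <<'E'
from rig import read_state, optics, order, bot
import cv2,numpy as np
s=read_state();print(s)
print([a for a in dir(bot) if a[0]!='_'])
for n in("scene","top"):
    c=optics.capture(n);cv2.imwrite(f"pics/{n}0.png",c["color"]);np.savez(f"{n}0.npz",**c)
    print(n,c["fx"],c["fy"],c["cx"],c["cy"],c["D"],c["rvec"],c["tvec"])
E
```

```text
pics
{'time_s': 0.0, 'joint_positions': array([ 5.97874317e+01,  3.02788305e+01,  8.21558663e+01,  1.03657222e-03,
        6.76904401e+01, -1.02282623e+01]), 'qvel': array([ 0.01994077,  0.04331459,  0.02359039, -0.00167894,  0.00936551,
       -0.0826819 ]), 'tau': array([-3.79056155e-04, -4.40035307e+01, -1.76590830e+01,  6.31433772e-02,
        5.81625151e-02, -1.66423329e-04]), 'position': array([0.21320386, 0.58673036, 0.22157599]), 'tcp_rot': array([[-9.39783690e-01,  3.41768014e-01, -1.11349860e-03],
       [ 3.41769589e-01,  9.39781899e-01, -1.87895594e-03],
       [ 4.04278788e-04, -2.14637210e-03, -9.99997615e-01]]), 'force': array([ 0.03075773,  0.25215359, -1.07197022]), 'moment': array([-0.01217036,  0.01758392,  0.047521  ]), 'grasp_force': 0.0, 'opening': 1.002617831691836}
['PlanningError', 'hold_point_z']
scene 426.9352665395399 426.9352665395399 254.20587346741692 186.68221936113903 [-0.09328541  0.          0.          0.          0.        ] [ 1.9057606   1.79458546 -0.59554129] [ 0.04215188 -0.44599286  1.41027826]
top 464.2734247682715 464.2734247682715 248.58912117794026 187.90363602769816 [-0.12695345  0.          0.          0.          0.        ] [ 2.14723447 -2.14233265  0.14816699] [-0.0821542   0.56441772  1.0770565 ]
```

View pics/scene0.png

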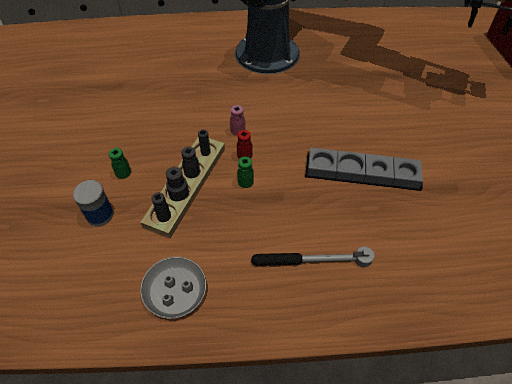

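View pics/top0.png

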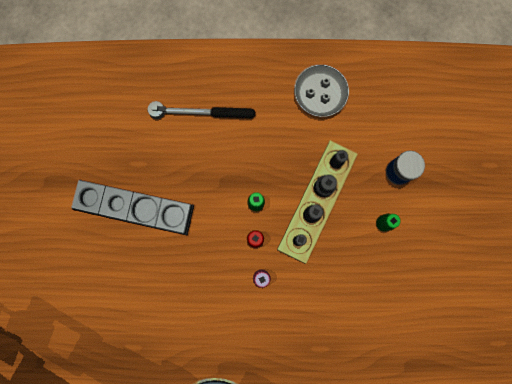

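```bash
cat > h.py <<'E'
import numpy as np,cv2
def K(c): return np.array([[c["fx"],0,c["cx"]],[0,c["fy"],c["cy"]],[0,0,1.]])
def ray(c,px):
    n=cv2.undistortPoints(np.float64(px).reshape(-1,1,2),K(c),c["D"]).reshape(-1,2)
    R=cv2.Rodrigues(c["rvec"])[0]; d=np.c_[n,np.ones(len(n))]
    return -R.T@np.ravel(c["tvec"]), d@R
def plane(c,px,z):
    o,d=ray(c,px); return (o+d*((z-o[2])/d[:,2])[:,None])
def cloud(c):
    h,w=c["range_z"].shape; v,u=np.mgrid[:h,:w]
    o,d=ray(c,np.c_[u.ravel(),v.ravel()]); P=o+d*c["range_z"].reshape(-1,1)
    return P.reshape(h,w,3)
E
python3 - <<'E'
from h import *
c=dict(np.load("top0.npz")); P=cloud(c); hsv=cv2.cvtColor(c["color"],cv2.COLOR_BGR2HSV)
np.set_printoptions(precision=4,suppress=True)
# sockets
for u,v in[(339,160),(326,186),(314,213),(299,240)]:
    W=np.zeros(P.shape[:2],bool);W[v-17:v+18,u-17:u+18]=1
    z=P[...,2]; m=W&(z>.05); top=z[m].max(); zt=np.percentile(z[m],85)
    t=W&(z>zt-.008)
    cnt=max(cv2.findContours(t.astype(np.uint8),0,1)[0],key=cv2.contourArea)
    q=plane(c,cnt,zt)[:,:2].astype(np.float32)
    (cx,cy),r=cv2.minEnclosingCircle(q)
    print("sock",(u,v),"top",zt,top,"mean",P[t].mean(0),"circ",cx,cy,2*r,"areaD",2*np.sqrt(t.sum()/np.pi)*c["range_z"][v,u]/c["fx"], "widthall",2*np.sqrt(m.sum()/np.pi)*c["range_z"][v,u]/c["fx"])
# boards
for nm,roi,zt,lo,hi in[("block",(135,270,270,365),.025,(20,70,90),(40,255,255)),("org",(172,242,65,200),.035,(0,0,50),(180,70,255))]:
    m=cv2.inRange(hsv,lo,hi); k=np.zeros_like(m);a,b,e,f=roi;k[a:b,e:f]=m[a:b,e:f]
    if nm=="org": k[(abs(P[...,2]-zt)>.006)]=0
    cnts,hi_=cv2.findContours(k,cv2.RETR_CCOMP,1)
    i=max(range(len(cnts)),key=lambda i:cv2.contourArea(cnts[i]))
    q=plane(c,cnts[i],zt)[:,:2].astype(np.float32)
    print(nm,cv2.minAreaRect(q),"z",np.median(P[k>0][:,2]))
    for j in range(len(cnts)):
        if hi_[0][j][3]>=0 and cv2.contourArea(cnts[j])>60:
            q=plane(c,cnts[j],zt)[:,:2].astype(np.float32)
            print("  hole",cnts[j].mean((0,1)),cv2.minEnclosingCircle(q),cv2.fitEllipse(q))
E
```

```text
sock (339, 160) top 0.0972112953957806 1.1461166270864374 mean [ 0.6084 -0.2781  0.148 ] circ 0.6316303610801697 -0.2963773012161255 0.029398202896118164 areaD 0.03267077924419921 widthall 0.0408956599039748
sock (326, 186) top 0.10021868255239141 1.1461166270864374 mean [ 0.5678 -0.261   0.1179] circ 0.569265604019165 -0.26424652338027954 0.04032803326845169 areaD 0.0379586255032282 widthall 0.049405508713661526
sock (314, 213) top 0.0965528067615826 1.1461166270864374 mean [ 0.5019 -0.2308  0.1124] circ 0.503491997718811 -0.2327842116355896 0.034449491649866104 areaD 0.034233433054935765 widthall 0.04157439154738851
sock (299, 240) top 0.09350653119186284 1.1461166270864374 mean [ 0.4385 -0.1943  0.1408] circ 0.439629465341568 -0.19910764694213867 0.025767754763364792 areaD 0.0261861084332487 widthall 0.028207888935674122
block ((0.5363516807556152, -0.24914036691188812), (0.07768845558166504, 0.30127349495887756), 63.779579162597656) z 0.024021054449243517
  hole [298.65  240.675] ((0.43764451146125793, -0.20273715257644653), 0.019693927839398384) ((0.4383814036846161, -0.20193062
[... 896 characters left out ...]
7) ((0.49918028712272644, 0.1026681661605835), (0.05293416604399681, 0.05436144396662712), 75.70450592041016)
  hole [144.2603 208.7671] ((0.5137341022491455, 0.1718350350856781), 0.03261665999889374) ((0.5137572288513184, 0.17181406915187836), (0.06170228496193886, 0.06315559148788452), 17.318204879760742)
  hole [115.4 203. ] ((0.527823269367218, 0.24399375915527344), 0.02045120857656002) ((0.5282800793647766, 0.24327705800533295), (0.036960046738386154, 0.03875027969479561), 50.338809967041016)
  hole [ 87.8491 196.434 ] ((0.5434612035751343, 0.3142642676830292), 0.025002364069223404) ((0.5434456467628479, 0.3132174015045166), (0.04560181498527527, 0.04703787714242935), 50.37154006958008)
```

```bash
cat >> h.py <<'E'
from scipy.spatial.transform import Rotation as Ro
def Rdown(yaw):
    a=np.radians(yaw); y=np.array([np.cos(a),np.sin(a),0]); z=np.array([0,0,-1.]); return np.c_[np.cross(y,z),y,z]
def go(p0,R0,pts,yaw=25):
    """print successive calls (normalised final shift, turn) via world TCP points"""
    R1=Rdown(yaw); p=np.array(p0);R=R0
    for t in pts:
        t=np.array(t); d=t-p; n=int(np.ceil(np.abs(R.T@d/.12).max()/.99)) or 1
        for i in range(n):
            q=p+d/n; sh=R.T@(q-p)/.12; rv=Ro.from_matrix(R.T@R1).as_rotvec()/1.5
            print(np.round(sh,3).tolist(),np.round(rv,3).tolist(),"->",np.round(q,3)); p=q;R=R1
        d=t-p
E
python3 - <<'E'
from h import *
from rig import read_state
s=read_state(); go(s["position"],s["tcp_rot"],[(.46,.2,.26)])
E
```

```text
[-0.758, -0.582, -0.079] [-0.001, 0.0, 0.524] -> [0.275 0.49  0.231]
[-0.948, 0.125, -0.08] [0.0, 0.0, 0.0] -> [0.337 0.393 0.241]
[-0.948, 0.125, -0.08] [0.0, 0.0, 0.0] -> [0.398 0.297 0.25 ]
[-0.948, 0.125, -0.08] [0.0, 0.0, 0.0] -> [0.46 0.2  0.26]
```

Request:
drive_tool(steps=[[87,-0.3,-0.23,-0.03,0,0,0.2],[87,-0.758,-0.582,-0.079,-0.001,0,0.524],[87,-0.758,-0.582,-0.079,-0.001,0,0.524],[87,-0.758,-0.582,-0.079,-0.001,0,0.524],[87,-0.758,-0.582,-0.079,-0.001,0,0.524],[87,-0.758,-0.582,-0.079,-0.001,0,0.524],[87,-0.758,-0.582,-0.079,-0.001,0,0.524]])

```text
time_s: 0.8
position: [0.2751, 0.4903, 0.2317]
tcp_rot: [[-0.422, 0.907, 0.0], [0.907, 0.422, 0.0], [0.0, 0.001, -1.0]]
force: [-0.1, -0.3, 0.2]
opening: 1.001
grasp_force: 0.0
```

Request:
drive_tool(steps=[[87,-0.948,0.125,-0.08,0,0,0],[87,-0.948,0.125,-0.08,0,0,0],[87,-0.948,0.125,-0.08,0,0,0]])

```text
time_s: 1.1
position: [0.3382, 0.3911, 0.2416]
tcp_rot: [[-0.421, 0.907, 0.001], [0.907, 0.421, -0.001], [-0.001, 0.001, -1.0]]
force: [0.3, 0.7, 0.9]
opening: 1.0
grasp_force: 0.0
```

Request:
drive_tool(steps=[[87,-0.948,0.125,-0.08,0,0,0],[87,-0.948,0.125,-0.08,0,0,0],[87,-0.948,0.125,-0.08,0,0,0]])

```text
time_s: 1.4
position: [0.4006, 0.2945, 0.2515]
tcp_rot: [[-0.42, 0.908, 0.002], [0.908, 0.42, 0.001], [-0.0, 0.002, -1.0]]
force: [0.3, -0.2, 0.0]
opening: 0.998
grasp_force: 0.0
```

Request:
drive_tool(steps=[[87,-0.948,0.125,-0.08,0,0,0],[87,-0.948,0.125,-0.08,0,0,0],[87,-0.948,0.125,-0.08,0,0,0],[87,-0.948,0.125,-0.08,0,0,0]])

```text
time_s: 1.8
position: [0.4614, 0.1991, 0.2607]
tcp_rot: [[-0.419, 0.908, 0.002], [0.908, 0.419, 0.002], [0.001, 0.002, -1.0]]
force: [-0.4, 0.1, 0.3]
opening: 1.0
grasp_force: 0.0
```

Run:
```python
from h import *
from rig import read_state,optics
s=read_state();print(s["time_s"],s["position"],s["tcp_rot"][:,1:],s["joint_positions"])
c=optics.capture("wrist");cv2.imwrite("pics/w1.png",c["color"]);np.savez("w1.npz",**c)
go(s["position"],s["tcp_rot"],[(.49,-.23,.26)])
```

```text
1.8 [0.46138049 0.19906929 0.26074408] [[ 0.90789048  0.00153095]
 [ 0.41920243  0.00156836]
 [ 0.0020474  -0.9999976 ]] [ 1.05316217e+01  1.79562929e+01  9.67464981e+01  7.96638490e-02
  6.51945659e+01 -1.42860807e+01]
[-0.837, -0.321, 0.0] [0.001, -0.001, -0.003] -> [0.469 0.092 0.261]
[-0.835, -0.324, 0.002] [0.0, 0.0, 0.0] -> [ 0.476 -0.015  0.26 ]
[-0.835, -0.324, 0.002] [0.0, 0.0, 0.0] -> [ 0.483 -0.123  0.26 ]
[-0.835, -0.324, 0.002] [0.0, 0.0, 0.0] -> [ 0.49 -0.23  0.26]
```

View pics/w1.png

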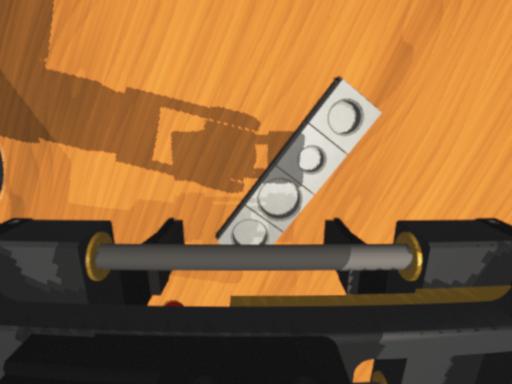

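Run:
```python
from h import *
from rig import read_state
c=dict(np.load("w1.npz")); P=cloud(c)
hsv=cv2.cvtColor(c["color"],cv2.COLOR_BGR2HSV)
k=((abs(P[...,2]-.035)<.006)*255).astype(np.uint8); k[220:]=0
cnts,h=cv2.findContours(k,cv2.RETR_CCOMP,1)
for j in range(len(cnts)):
    if h[0][j][3]>=0 and cv2.contourArea(cnts[j])>150:
        print(cnts[j].mean((0,1)),cv2.minEnclosingCircle(plane(c,cnts[j],.035)[:,:2].astype(np.float32)))
s=read_state(); go(s["position"],s["tcp_rot"],[(.57,-.33,.26)])
```

```text
[279.19130435 198.08695652] ((0.5144346952438354, 0.17529936134815216), 0.030787944793701172)
[310.83561644 159.1369863 ] ((0.5294644832611084, 0.24508975446224213), 0.018922800198197365)
[344. 117.] ((0.5439217686653137, 0.313910573720932), 0.023033181205391884)
[-0.879, -0.205, -0.001] [0.0, -0.001, -0.001] -> [0.482 0.094 0.26 ]
[-0.878, -0.207, 0.001] [0.0, 0.0, 0.0] -> [ 0.504 -0.012  0.26 ]
[-0.878, -0.207, 0.001] [0.0, 0.0, 0.0] -> [ 0.526 -0.118  0.26 ]
[-0.878, -0.207, 0.001] [0.0, 0.0, 0.0] -> [ 0.548 -0.224  0.26 ]
[-0.878, -0.207, 0.001] [0.0, 0.0, 0.0] -> [ 0.57 -0.33  0.26]
```

Request:
drive_tool(steps=[[87,-0.879,-0.206,0,0,0,0],[87,-0.879,-0.206,0,0,0,0],[87,-0.879,-0.206,0,0,0,0]])

```text
time_s: 2.15
position: [0.4824, 0.0926, 0.2604]
tcp_rot: [[-0.421, 0.907, 0.001], [0.907, 0.421, 0.0], [-0.0, 0.001, -1.0]]
force: [0.3, 0.6, 0.3]
opening: 1.001
grasp_force: 0.0
```

Request:
drive_tool(steps=[[87,-0.879,-0.206,0,0,0,0],[87,-0.879,-0.206,0,0,0,0],[87,-0.879,-0.206,0,0,0,0]])

```text
time_s: 2.45
position: [0.5055, -0.0138, 0.2605]
tcp_rot: [[-0.42, 0.907, 0.002], [0.907, 0.42, 0.0], [-0.001, 0.002, -1.0]]
force: [0.6, -0.3, -0.1]
opening: 1.002
grasp_force: 0.0
```

Request:
drive_tool(steps=[[87,-0.879,-0.206,0,0,0,0],[87,-0.879,-0.206,0,0,0,0],[87,-0.879,-0.206,0,0,0,0]])

```text
time_s: 2.75
position: [0.5282, -0.12, 0.2603]
tcp_rot: [[-0.421, 0.907, 0.003], [0.907, 0.421, -0.0], [-0.001, 0.002, -1.0]]
force: [-0.3, -0.9, -0.7]
opening: 0.998
grasp_force: 0.0
```

Request:
drive_tool(steps=[[87,-0.879,-0.206,0,0,0,0],[87,-0.879,-0.206,0,0,0,0],[87,-0.879,-0.206,0,0,0,0]])

```text
time_s: 3.05
position: [0.5504, -0.2262, 0.26]
tcp_rot: [[-0.421, 0.907, 0.003], [0.907, 0.421, -0.0], [-0.002, 0.002, -1.0]]
force: [0.2, 0.4, 0.2]
opening: 0.998
grasp_force: 0.0
```

Request:
drive_tool(steps=[[87,-0.879,-0.206,0,0,0,0],[87,-0.879,-0.206,0,0,0,0],[87,-0.879,-0.206,0,0,0,0],[87,-0.879,-0.206,0,0,0,0],[87,-0.879,-0.206,0,0,0,0]])

```text
time_s: 3.55
position: [0.5707, -0.3266, 0.2596]
tcp_rot: [[-0.424, 0.906, -0.001], [0.906, 0.424, 0.004], [0.004, 0.001, -1.0]]
force: [-0.5, -0.2, -0.5]
opening: 1.0
grasp_force: 0.0
```

Run:
```python
from h import *
from rig import read_state,optics
s=read_state();print(s["time_s"],s["position"],s["tcp_rot"][:,1])
c=optics.capture("wrist");cv2.imwrite("pics/w2.png",c["color"]);np.savez("w2.npz",**c)
P=cloud(c);z=P[...,2]
k=((z>.082)&(z<.106)).astype(np.uint8); k[215:]=0
cnts=cv2.findContours(k,0,1)[0]
for q in cnts:
    if cv2.contourArea(q)<80: continue
    m=np.zeros_like(k);cv2.drawContours(m,[q],-1,1,-1);zt=np.percentile(z[(m&k)>0],70)
    print(q.mean((0,1)),zt,cv2.minEnclosingCircle(plane(c,q,zt)[:,:2].astype(np.float32)))
```

```text
3.55 [ 0.57067562 -0.32659634  0.25961049] [0.90561638 0.42409644 0.00108512]
[311.79710145 176.7826087 ] 0.09241527893699437 ((0.6346068382263184, -0.29568982124328613), 0.015813859179615974)
[277.27956989 129.1827957 ] 0.09875492344331327 ((0.5722445845603943, -0.26399457454681396), 0.018912827596068382)
[234.48863636  77.13636364] 0.09463283355601265 ((0.5053866505622864, -0.23343344032764435), 0.017174893990159035)
[194.6056338  22.8028169] 0.09053011656791858 ((0.4431901276111603, -0.20023418962955475), 0.013733035884797573)
```

View pics/w2.png

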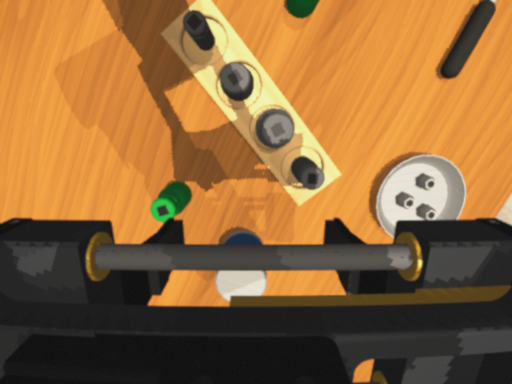

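Run:
```python
from h import *
from rig import read_state
s=read_state();print(s["position"]); go(s["position"],s["tcp_rot"],[(.633,-.296,.16),(.633,-.296,.061)])
```

```text
[ 0.57068117 -0.32662973  0.25991306]
[0.008, 0.578, 0.833] [0.001, -0.002, 0.001] -> [ 0.633 -0.296  0.16 ]
[0.0, 0.0, 0.825] [0.0, 0.0, 0.0] -> [ 0.633 -0.296  0.061]
```

Request:
drive_tool(steps=[[87,0.008,0.578,0.3,0,0,0],[87,0.008,0.578,0.6,0,0,0],[87,0.008,0.578,0.833,0,0,0],[87,0.008,0.578,0.833,0,0,0],[87,0.008,0.578,0.833,0,0,0],[87,0.008,0.578,0.833,0,0,0],[87,0.008,0.578,0.833,0,0,0]])

```text
time_s: 4.3
position: [0.6343, -0.3006, 0.1634]
tcp_rot: [[-0.422, 0.907, 0.005], [0.907, 0.422, -0.002], [-0.004, 0.004, -1.0]]
force: [-0.6, -0.0, 0.3]
opening: 1.002
grasp_force: 0.0
```

Run:
```python
from h import *
from rig import read_state
s=read_state();print(s["position"]);print(s["tcp_rot"]); go(s["position"],s["tcp_rot"],[(.633,-.296,.061)])
```

```text
[ 0.63427582 -0.30063424  0.16341746]
[[-0.42199811  0.90658304  0.00497893]
 [ 0.90658958  0.42201021 -0.0016479 ]
 [-0.00359512  0.00381844 -0.99998625]]
[0.043, 0.003, 0.853] [0.003, 0.002, -0.0] -> [ 0.633 -0.296  0.061]
```

Request:
drive_tool(steps=[[87,0.043,0.003,0.2,0,0,0],[87,0.043,0.003,0.4,0,0,0],[87,0.043,0.003,0.4,0,0,0],[87,0.043,0.003,0.4,0,0,0],[87,0.043,0.003,0.4,0,0,0],[87,0.043,0.003,0.4,0,0,0]])

```text
time_s: 4.9
position: [0.6325, -0.2957, 0.1143]
tcp_rot: [[-0.422, 0.907, 0.004], [0.907, 0.422, -0.001], [-0.002, 0.003, -1.0]]
force: [-0.4, -0.3, 0.1]
opening: 1.0
grasp_force: 0.0
```

Request:
drive_tool(steps=[[87,0,0,0,0,0,0],[87,0,0,0,0,0,0]])

```text
time_s: 5.1
position: [0.6318, -0.2951, 0.1131]
tcp_rot: [[-0.422, 0.906, 0.002], [0.906, 0.422, 0.0], [-0.0, 0.002, -1.0]]
force: [0.6, 0.3, 0.5]
opening: 0.997
grasp_force: 0.0
```

Request:
drive_tool(steps=[[87,0,0,0,0,0,0],[87,0,0,0,0,0,0]])

```text
time_s: 5.3
position: [0.6315, -0.2948, 0.1124]
tcp_rot: [[-0.422, 0.906, 0.001], [0.906, 0.422, 0.001], [0.001, 0.001, -1.0]]
force: [-0.2, -0.3, -0.5]
opening: 1.002
grasp_force: 0.0
```

Run:
```python
from h import *
from rig import read_state
s=read_state();print(s["position"]);print(s["tcp_rot"]); go(s["position"],s["tcp_rot"],[(.633,-.296,.061)])
```

```text
[ 0.63153094 -0.29483923  0.11242977]
[[-4.22379102e-01  9.06418719e-01  1.00000696e-03]
 [ 9.06419132e-01  4.22378171e-01  1.01855043e-03]
 [ 5.00852063e-04  1.33663986e-03 -9.99998981e-01]]
[-0.014, 0.006, 0.429] [0.001, -0.0, -0.0] -> [ 0.633 -0.296  0.061]
```

Request:
drive_tool(steps=[[87,-0.014,0.009,0.2,0,0,0],[87,-0.014,0.009,0.425,0,0,0],[87,-0.014,0.009,0.425,0,0,0],[87,-0.014,0.009,0.425,0,0,0],[87,-0.014,0.009,0.425,0,0,0],[87,-0.014,0.009,0.425,0,0,0],[87,-0.014,0.009,0.425,0,0,0]])

```text
time_s: 6.0
position: [0.6339, -0.2963, 0.0627]
tcp_rot: [[-0.422, 0.906, 0.003], [0.906, 0.422, -0.0], [-0.001, 0.002, -1.0]]
force: [-1.1, -0.2, -0.2]
opening: 0.997
grasp_force: 0.0
```

Request:
drive_tool(steps=[[20,0,0,0,0,0,0],[20,0,0,0,0,0,0],[20,0,0,0,0,0,0],[20,0,0,0,0,0,0],[20,0,0,0,0,0,0],[20,0,0,0,0,0,0],[20,0,0,0,0,0,0],[20,0,0,0,0,0,0]])

```text
time_s: 6.8
position: [0.6333, -0.2958, 0.0614]
tcp_rot: [[-0.422, 0.906, 0.001], [0.906, 0.422, 0.001], [0.001, 0.001, -1.0]]
force: [0.6, 1.5, 0.2]
opening: 0.354
grasp_force: 0.5
```

Request:
drive_tool(steps=[[20,0,0,0,0,0,0],[20,0,0,0,0,0,0],[20,0,0,-0.1,0,0,0],[20,0,0,-0.25,0,0,0],[20,0,0,-0.45,0,0,0],[20,0,0,-0.65,0,0,0],[20,0,0,-0.83,0,0,0],[20,0,0,-0.95,0,0,0]])

```text
time_s: 7.6
position: [0.6334, -0.2963, 0.1776]
tcp_rot: [[-0.422, 0.906, 0.002], [0.906, 0.422, -0.0], [-0.001, 0.002, -1.0]]
force: [0.2, -0.6, -3.7]
opening: 0.336
grasp_force: 30.0
```

Run:
```python
from h import *
for n,a,b in[("m",(.6333,-.2955),(.5438,.3138)),("b",(.5707,-.2641),(.514,.1735)),("l",(.5045,-.2331),(.499,.1028)),("s",(.4414,-.1997),(.529,.2438))]:
    print(n); go((*a,.17),Rdown(25),[(*b,.17)])
```

```text
m
[0.983, 0.294, 0.0] [0.0, 0.0, 0.0] -> [ 0.615 -0.174  0.17 ]
[0.983, 0.294, 0.0] [0.0, 0.0, 0.0] -> [ 0.597 -0.052  0.17 ]
[0.983, 0.294, 0.0] [0.0, 0.0, 0.0] -> [0.58 0.07 0.17]
[0.983, 0.294, 0.0] [0.0, 0.0, 0.0] -> [0.562 0.192 0.17 ]
[0.983, 0.294, 0.0] [0.0, 0.0, 0.0] -> [0.544 0.314 0.17 ]
b
[0.876, 0.278, 0.0] [0.0, 0.0, 0.0] -> [ 0.557 -0.155  0.17 ]
[0.876, 0.278, 0.0] [0.0, 0.0, 0.0] -> [ 0.542 -0.045  0.17 ]
[0.876, 0.278, 0.0] [0.0, 0.0, 0.0] -> [0.528 0.064 0.17 ]
[0.876, 0.278, 0.0] [0.0, 0.0, 0.0] -> [0.514 0.174 0.17 ]
l
[0.852, 0.38, 0.0] [0.0, 0.0, 0.0] -> [ 0.503 -0.121  0.17 ]
[0.852, 0.38, 0.0] [0.0, 0.0, 0.0] -> [ 0.501 -0.009  0.17 ]
[0.852, 0.38, 0.0] [0.0, 0.0, 0.0] -> [0.499 0.103 0.17 ]
s
[0.76, 0.556, 0.0] [0.0, 0.0, 0.0] -> [ 0.463 -0.089  0.17 ]
[0.76, 0.556, 0.0] [0.0, 0.0, 0.0] -> [0.485 0.022 0.17 ]
[0.76, 0.556, 0.0] [0.0, 0.0, 0.0] -> [0.507 0.133 0.17 ]
[0.76, 0.556, 0.0] [0.0, 0.0, 0.0] -> [0.529 0.244 0.17 ]
```

Request:
drive_tool(steps=[[20,0.15,0.045,0,0,0,0],[20,0.4,0.12,0,0,0,0],[20,0.69,0.206,0,0,0,0],[20,0.983,0.294,0,0,0,0]])

```text
time_s: 8.0
position: [0.6133, -0.1713, 0.1739]
tcp_rot: [[-0.422, 0.907, -0.002], [0.907, 0.422, 0.003], [0.004, -0.001, -1.0]]
force: [1.2, 1.1, -2.9]
opening: 0.338
grasp_force: 30.0
```

Request:
drive_tool(steps=[[20,0.33,0.098,0,0,0,0],[20,0.66,0.196,0,0,0,0],[20,0.983,0.294,0,0,0,0]])

```text
time_s: 8.3
position: [0.5949, -0.049, 0.1742]
tcp_rot: [[-0.422, 0.906, -0.003], [0.906, 0.422, 0.003], [0.004, -0.001, -1.0]]
force: [1.1, -0.1, -2.4]
opening: 0.337
grasp_force: 30.0
```

Request:
drive_tool(steps=[[20,0.33,0.098,0,0,0,0],[20,0.66,0.196,0,0,0,0],[20,0.983,0.294,0,0,0,0]])

```text
time_s: 8.6
position: [0.5768, 0.0724, 0.1744]
tcp_rot: [[-0.423, 0.906, -0.003], [0.906, 0.423, 0.002], [0.003, -0.002, -1.0]]
force: [1.1, 0.0, -3.1]
opening: 0.334
grasp_force: 30.0
```

Request:
drive_tool(steps=[[20,0.33,0.098,0,0,0,0],[20,0.66,0.196,0,0,0,0],[20,0.983,0.294,0,0,0,0]])

```text
time_s: 8.9
position: [0.5588, 0.1937, 0.1745]
tcp_rot: [[-0.423, 0.906, -0.003], [0.906, 0.423, 0.001], [0.002, -0.002, -1.0]]
force: [1.3, -0.1, -2.3]
opening: 0.339
grasp_force: 30.0
```

Request:
drive_tool(steps=[[20,0.29,0.086,0,0,0,0],[20,0.58,0.174,0,0,0,0],[20,0.83,0.249,0,0,0,0],[20,0.983,0.294,0,0,0,0],[20,0.983,0.294,0,0,0,0],[20,0.983,0.294,0,0,0,0],[20,0.983,0.294,0,0,0,0],[20,0.983,0.294,0,0,0,0]])

```text
time_s: 9.7
position: [0.5438, 0.312, 0.1756]
tcp_rot: [[-0.421, 0.907, 0.0], [0.907, 0.421, 0.001], [0.0, 0.0, -1.0]]
force: [-0.1, 0.0, -2.4]
opening: 0.34
grasp_force: 30.0
```

Request:
drive_tool(steps=[[20,0,0,0,0,0,0],[20,0,0,0,0,0,0],[20,0,0,0,0,0,0],[20,0,0,0,0,0,0],[20,0,0,0,0,0,0],[20,0,0,0,0,0,0],[20,0,0,0,0,0,0],[20,0,0,0,0,0,0]])

```text
time_s: 10.5
position: [0.5439, 0.3132, 0.1759]
tcp_rot: [[-0.422, 0.906, 0.001], [0.906, 0.422, 0.001], [0.001, 0.001, -1.0]]
force: [0.7, 0.2, -3.3]
opening: 0.338
grasp_force: 30.0
```

Run:
```python
from h import *
from rig import read_state,optics
s=read_state();print(s["position"]);print(s["tcp_rot"]); go(s["position"],s["tcp_rot"],[(.5438,.3138,.063)])
for n in("wrist","scene"):
    c=optics.capture(n);np.savez(n[0]+"3.npz",**c)
    cv2.imwrite(f"pics/{n}3.png",c["color"])
```

```text
[0.54392734 0.31315881 0.17593028]
[[-4.22398057e-01  9.06409934e-01  9.55829164e-04]
 [ 9.06410283e-01  4.22397134e-01  1.02959449e-03]
 [ 5.29495174e-04  1.30127210e-03 -9.99999013e-01]]
[0.005, 0.0, 0.941] [0.001, -0.0, -0.0] -> [0.544 0.314 0.063]
```

View pics/wrist3.png

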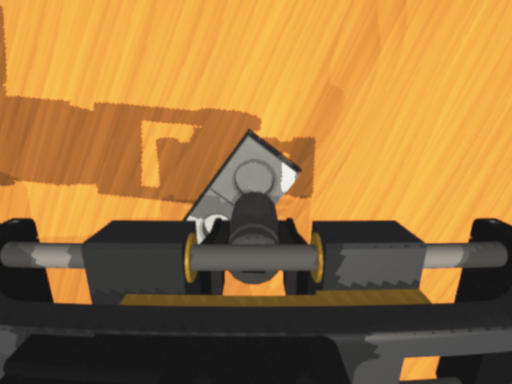

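Request:
drive_tool(steps=[[20,0.005,0,0.15,0,0,0],[20,0.005,0,0.35,0,0,0],[20,0.005,0,0.55,0,0,0],[20,0.005,0,0.68,0,0,0],[20,0.005,0,0.74,0,0,0],[20,0.005,0,0.78,0,0,0],[20,0.005,0,0.82,0,0,0],[20,0.005,0,0.84,0,0,0]])

```text
time_s: 11.4
position: [0.5443, 0.314, 0.0755]
tcp_rot: [[-0.422, 0.906, 0.002], [0.906, 0.422, 0.001], [0.0, 0.002, -1.0]]
force: [0.3, -0.2, -2.6]
opening: 0.338
grasp_force: 30.0
```

Request:
drive_tool(steps=[[20,0,0,0.03,0,0,0],[20,0,0,0.06,0,0,0],[20,0,0,0.09,0,0,0],[20,0,0,0.108,0,0,0],[20,0,0,0.108,0,0,0],[20,0,0,0.108,0,0,0],[20,0,0,0.108,0,0,0],[20,0,0,0.108,0,0,0]])

```text
time_s: 12.2
position: [0.5439, 0.3138, 0.0624]
tcp_rot: [[-0.422, 0.906, 0.001], [0.906, 0.422, 0.001], [0.001, 0.002, -1.0]]
force: [-0.1, -0.1, -2.6]
opening: 0.333
grasp_force: 30.0
```

Request:
drive_tool(steps=[[20,0,0,0.008,0,0,0],[20,0,0,0.008,0,0,0],[20,0,0,0.008,0,0,0],[20,0,0,0.008,0,0,0]])

```text
time_s: 12.6
position: [0.544, 0.3139, 0.0613]
tcp_rot: [[-0.422, 0.906, 0.001], [0.906, 0.422, 0.001], [0.001, 0.002, -1.0]]
force: [-0.5, -0.2, -0.8]
opening: 0.334
grasp_force: 30.0
```

Request:
drive_tool(steps=[[60,0,0,0,0,0,0],[60,0,0,0,0,0,0],[60,0,0,0,0,0,0],[60,0,0,0,0,0,0],[60,0,0,0,0,0,0],[60,0,0,0,0,0,0]])

```text
time_s: 13.2
position: [0.5438, 0.3138, 0.0613]
tcp_rot: [[-0.422, 0.906, 0.001], [0.906, 0.422, 0.001], [0.001, 0.001, -1.0]]
force: [-0.5, -0.4, 0.5]
opening: 0.678
grasp_force: 0.0
```

Request:
drive_tool(steps=[[60,0,0,-0.1,0,0,0],[60,0,0,-0.3,0,0,0],[60,0,0,-0.6,0,0,0],[60,0,0,-0.95,0,0,0],[60,0,0,-0.95,0,0,0],[60,0,0,-0.95,0,0,0]])

```text
time_s: 13.8
position: [0.5444, 0.314, 0.1773]
tcp_rot: [[-0.422, 0.906, 0.004], [0.906, 0.422, 0.002], [0.0, 0.005, -1.0]]
force: [-0.0, 0.5, -0.5]
opening: 0.69
grasp_force: 0.0
```

Run:
```python
from h import *
from rig import read_state
s=read_state()
c=dict(np.load("w3.npz")); 
go((.5439,.3138,.1754),Rdown(25),[(.5707,-.2641,.17),(.5707,-.2641,.065)])
```

```text
[-0.892, -0.367, 0.009] [0.0, 0.0, 0.0] -> [0.549 0.198 0.174]
[-0.892, -0.367, 0.009] [0.0, 0.0, 0.0] -> [0.555 0.083 0.173]
[-0.892, -0.367, 0.009] [0.0, 0.0, 0.0] -> [ 0.56  -0.033  0.172]
[-0.892, -0.367, 0.009] [0.0, 0.0, 0.0] -> [ 0.565 -0.149  0.171]
[-0.892, -0.367, 0.009] [0.0, 0.0, 0.0] -> [ 0.571 -0.264  0.17 ]
[0.0, -0.0, 0.875] [0.0, 0.0, 0.0] -> [ 0.571 -0.264  0.065]
```

Request:
drive_tool(steps=[[70,-0.892,-0.367,0.009,0,0,0],[70,-0.892,-0.367,0.009,0,0,0],[70,-0.892,-0.367,0.009,0,0,0]])

```text
time_s: 14.1
position: [0.5474, 0.1942, 0.1724]
tcp_rot: [[-0.42, 0.908, -0.004], [0.908, 0.42, -0.001], [0.001, -0.004, -1.0]]
force: [0.7, 0.2, -0.3]
opening: 0.793
grasp_force: 0.0
```

Request:
drive_tool(steps=[[70,-0.892,-0.367,0.009,0,0,0],[70,-0.892,-0.367,0.009,0,0,0],[70,-0.892,-0.367,0.009,0,0,0]])

```text
time_s: 14.4
position: [0.5536, 0.0788, 0.1716]
tcp_rot: [[-0.419, 0.908, -0.002], [0.908, 0.419, 0.0], [0.001, -0.002, -1.0]]
force: [0.9, -0.2, 0.0]
opening: 0.801
grasp_force: 0.0
```

Request:
drive_tool(steps=[[70,-0.892,-0.367,0.009,0,0,0],[70,-0.892,-0.367,0.009,0,0,0],[70,-0.892,-0.367,0.009,0,0,0]])

```text
time_s: 14.7
position: [0.5598, -0.0365, 0.1708]
tcp_rot: [[-0.419, 0.908, 0.0], [0.908, 0.419, 0.001], [0.0, 0.001, -1.0]]
force: [-0.2, 0.9, 0.2]
opening: 0.804
grasp_force: 0.0
```

Request:
drive_tool(steps=[[70,-0.892,-0.367,0.009,0,0,0],[70,-0.892,-0.367,0.009,0,0,0],[70,-0.892,-0.367,0.009,0,0,0]])

```text
time_s: 15.0
position: [0.5655, -0.1522, 0.1698]
tcp_rot: [[-0.419, 0.908, 0.002], [0.908, 0.419, 0.0], [-0.0, 0.002, -1.0]]
force: [0.4, 0.3, -0.2]
opening: 0.803
grasp_force: 0.0
```

Request:
drive_tool(steps=[[70,-0.35,-0.145,0.005,0,0,0],[70,-0.7,-0.29,0.009,0,0,0],[70,-0.892,-0.367,0.009,0,0,0],[70,-0.892,-0.367,0.009,0,0,0],[70,-0.892,-0.367,0.009,0,0,0],[70,-0.892,-0.367,0.009,0,0,0],[70,-0.892,-0.367,0.009,0,0,0],[70,-0.892,-0.367,0.009,0,0,0]])

```text
time_s: 15.8
position: [0.5702, -0.2629, 0.1693]
tcp_rot: [[-0.424, 0.906, 0.001], [0.906, 0.424, 0.002], [0.001, 0.001, -1.0]]
force: [-0.4, 0.3, 1.4]
opening: 0.803
grasp_force: 0.0
```

Request:
drive_tool(steps=[[70,0,0,0.2,0,0,0],[70,0,0,0.3,0,0,0],[70,0,0,0.3,0,0,0],[70,0,0,0.3,0,0,0],[70,0,0,0.3,0,0,0],[70,0,0,0.3,0,0,0]])

```text
time_s: 16.4
position: [0.5707, -0.2648, 0.1341]
tcp_rot: [[-0.422, 0.906, 0.002], [0.906, 0.422, 0.0], [-0.001, 0.002, -1.0]]
force: [0.3, -0.5, -0.9]
opening: 0.806
grasp_force: 0.0
```

Run:
```python
from h import *
from rig import read_state,optics
s=read_state();go(s["position"],s["tcp_rot"],[(.5707,-.2641,.065)])
c=optics.capture("scene");cv2.imwrite("pics/s4.png",cv2.resize(c["color"][100:250,130:450],None,fx=2.4,fy=2.4))
```

```text
[0.006, 0.001, 0.576] [0.001, 0.001, -0.0] -> [ 0.571 -0.264  0.065]
```

View pics/s4.png

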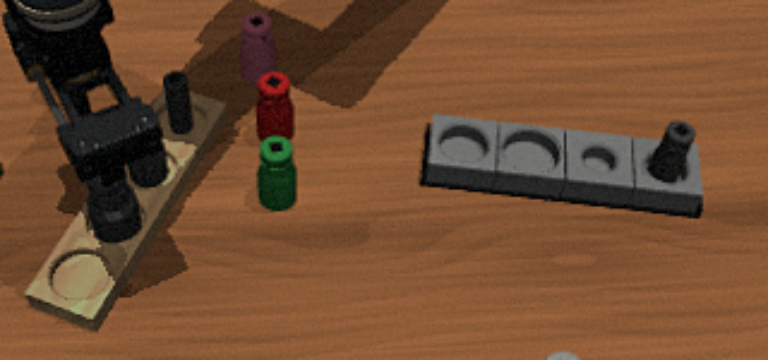

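The medium socket stands in its cup (at about 670,150 in the crop). The gripper is over the biggest socket, so I carry on.

Request:
drive_tool(steps=[[70,0,0,0.2,0,0,0],[70,0,0,0.4,0,0,0],[70,0,0,0.57,0,0,0],[70,0,0,0.57,0,0,0],[70,0,0,0.57,0,0,0],[70,0,0,0.57,0,0,0],[70,0,0,0.57,0,0,0]])

```text
time_s: 17.15
position: [0.5711, -0.2649, 0.0663]
tcp_rot: [[-0.422, 0.906, 0.003], [0.906, 0.422, -0.001], [-0.002, 0.003, -1.0]]
force: [0.6, -0.1, -0.2]
opening: 0.809
grasp_force: 0.0
```

Request:
drive_tool(steps=[[28,0,0,0,0,0,0],[28,0,0,0,0,0,0],[28,0,0,0,0,0,0],[28,0,0,0,0,0,0],[28,0,0,0,0,0,0],[28,0,0,0,0,0,0],[28,0,0,0,0,0,0],[28,0,0,0,0,0,0]])

```text
time_s: 17.95
position: [0.5708, -0.2642, 0.0649]
tcp_rot: [[-0.422, 0.907, 0.002], [0.907, 0.422, 0.001], [0.0, 0.002, -1.0]]
force: [2.6, 0.9, -0.6]
opening: 0.429
grasp_force: 30.0
```

Request:
drive_tool(steps=[[28,0,0,0,0,0,0],[28,0,0,0,0,0,0],[28,0,0,-0.1,0,0,0],[28,0,0,-0.25,0,0,0],[28,0,0,-0.45,0,0,0],[28,0,0,-0.65,0,0,0],[28,0,0,-0.83,0,0,0],[28,0,0,-0.95,0,0,0]])

```text
time_s: 18.75
position: [0.5692, -0.2646, 0.18]
tcp_rot: [[-0.422, 0.906, -0.0], [0.906, 0.422, 0.001], [0.001, -0.0, -1.0]]
force: [1.0, -0.9, -5.5]
opening: 0.433
grasp_force: 30.0
```

Request:
drive_tool(steps=[[28,0.15,0.048,0,0,0,0],[28,0.35,0.11,0,0,0,0],[28,0.6,0.19,0,0,0,0],[28,0.876,0.278,0,0,0,0]])

```text
time_s: 19.15
position: [0.554, -0.1534, 0.1777]
tcp_rot: [[-0.421, 0.907, -0.003], [0.907, 0.421, 0.003], [0.003, -0.001, -1.0]]
force: [0.1, 0.9, -4.9]
opening: 0.428
grasp_force: 30.0
```

Request:
drive_tool(steps=[[28,0.29,0.093,0,0,0,0],[28,0.58,0.186,0,0,0,0],[28,0.876,0.278,0,0,0,0]])

```text
time_s: 19.45
position: [0.5395, -0.0435, 0.1779]
tcp_rot: [[-0.422, 0.906, -0.003], [0.906, 0.422, 0.002], [0.003, -0.002, -1.0]]
force: [1.2, -0.3, -6.4]
opening: 0.432
grasp_force: 30.0
```

Request:
drive_tool(steps=[[28,0.29,0.093,0,0,0,0],[28,0.58,0.186,0,0,0,0],[28,0.876,0.278,0,0,0,0]])

```text
time_s: 19.75
position: [0.5253, 0.0656, 0.1781]
tcp_rot: [[-0.422, 0.906, -0.003], [0.906, 0.422, 0.001], [0.002, -0.002, -1.0]]
force: [0.2, 0.2, -4.9]
opening: 0.428
grasp_force: 30.0
```

Request:
drive_tool(steps=[[28,0.27,0.086,0,0,0,0],[28,0.52,0.165,0,0,0,0],[28,0.74,0.235,0,0,0,0],[28,0.876,0.278,0,0,0,0],[28,0.876,0.278,0,0,0,0],[28,0.876,0.278,0,0,0,0],[28,0.876,0.278,0,0,0,0],[28,0.876,0.278,0,0,0,0]])

```text
time_s: 20.55
position: [0.5134, 0.1721, 0.179]
tcp_rot: [[-0.421, 0.907, 0.0], [0.907, 0.421, 0.001], [0.001, 0.0, -1.0]]
force: [-0.5, 1.1, -5.9]
opening: 0.428
grasp_force: 30.0
```

Request:
drive_tool(steps=[[28,0,0,0,0,0,0],[28,0,0,0,0,0,0],[28,0,0,0,0,0,0],[28,0,0,0,0,0,0],[28,0,0,0,0,0,0],[28,0,0,0,0,0,0]])

```text
time_s: 21.15
position: [0.5135, 0.1731, 0.1793]
tcp_rot: [[-0.422, 0.906, 0.001], [0.906, 0.422, 0.001], [0.001, 0.001, -1.0]]
force: [0.5, 0.3, -5.4]
opening: 0.43
grasp_force: 30.0
```

Run:
```python
from h import *
from rig import read_state,optics
s=read_state();print(s["position"]);go(s["position"],s["tcp_rot"],[(.514,.1735,.0655)])
c=optics.capture("wrist");P=cloud(c);cv2.imwrite("pics/w5.png",c["color"])
q=(P-s["position"])@s["tcp_rot"]  # tool coords
z=P[...,2];m=(z>.125)&(z<.155)&(abs(q[...,1])<.03)&(abs(q[...,0])<.04)
for a in np.arange(.125,.155,.006):
    k=m&(abs(z-a-.003)<.003)
    if k.sum()>20: print(round(a+.003,3),k.sum(),"xmax",np.percentile(q[k][:,0],95),"y",np.percentile(q[k][:,1],[2,98]))
```

```text
[0.51349447 0.1730661  0.17925632]
[0.001, 0.004, 0.948] [0.001, -0.0, -0.0] -> [0.514 0.174 0.066]
0.128 37 xmax 0.024816808283770673 y [-0.01813287  0.02445702]
0.134 92 xmax 0.024740273653962995 y [-0.01919701  0.0206567 ]
0.14 101 xmax 0.024809728946209506 y [-0.02008292  0.02331728]
0.146 105 xmax 0.02476414560400796 y [-0.01993469  0.02321904]
0.152 114 xmax 0.024775514553782328 y [-0.01922387  0.02303861]
```

Request:
drive_tool(steps=[[28,0.001,0.004,0.15,0,0,0],[28,0.001,0.004,0.35,0,0,0],[28,0.001,0.004,0.55,0,0,0],[28,0.001,0.004,0.68,0,0,0],[28,0.001,0.004,0.74,0,0,0],[28,0.001,0.004,0.78,0,0,0],[28,0.001,0.004,0.82,0,0,0],[28,0.001,0.004,0.84,0,0,0]])

```text
time_s: 22.0
position: [0.5145, 0.1735, 0.0787]
tcp_rot: [[-0.422, 0.906, 0.002], [0.906, 0.422, 0.001], [0.0, 0.002, -1.0]]
force: [-0.4, -0.1, -4.6]
opening: 0.431
grasp_force: 30.0
```

Request:
drive_tool(steps=[[28,0,0,0.03,0,0,0],[28,0,0,0.06,0,0,0],[28,0,0,0.09,0,0,0],[28,0,0,0.107,0,0,0],[28,0,0,0.112,0,0,0],[28,0,0,0.112,0,0,0],[28,0,0,0.112,0,0,0],[28,0,0,0.112,0,0,0]])

```text
time_s: 22.8
position: [0.5141, 0.1735, 0.0651]
tcp_rot: [[-0.422, 0.906, 0.001], [0.906, 0.422, 0.001], [0.0, 0.002, -1.0]]
force: [0.2, -0.5, -5.7]
opening: 0.426
grasp_force: 30.0
```

Request:
drive_tool(steps=[[28,0,0,0.002,0,0,0],[28,0,0,0.002,0,0,0],[28,0,0,0.002,0,0,0]])

```text
time_s: 23.1
position: [0.5141, 0.1735, 0.0649]
tcp_rot: [[-0.422, 0.906, 0.001], [0.906, 0.422, 0.001], [0.0, 0.002, -1.0]]
force: [-0.4, 0.4, -3.6]
opening: 0.43
grasp_force: 30.0
```

Request:
drive_tool(steps=[[66,0,0,0,0,0,0],[66,0,0,0,0,0,0],[66,0,0,0,0,0,0],[66,0,0,0,0,0,0],[66,0,0,0,0,0,0],[66,0,0,0,0,0,0]])

```text
time_s: 23.7
position: [0.5141, 0.1735, 0.0649]
tcp_rot: [[-0.422, 0.906, 0.001], [0.906, 0.422, 0.001], [0.0, 0.002, -1.0]]
force: [-0.2, -0.1, 0.6]
opening: 0.751
grasp_force: 0.0
```

Request:
drive_tool(steps=[[66,0,0,-0.1,0,0,0],[66,0,0,-0.3,0,0,0],[66,0,0,-0.6,0,0,0],[66,0,0,-0.95,0,0,0],[66,0,0,-0.95,0,0,0],[66,0,0,-0.95,0,0,0]])

```text
time_s: 24.3
position: [0.5145, 0.1735, 0.1806]
tcp_rot: [[-0.422, 0.906, 0.005], [0.906, 0.422, 0.001], [-0.001, 0.005, -1.0]]
force: [-0.7, -0.8, -0.6]
opening: 0.756
grasp_force: 0.0
```

Run:
```python
from h import *
go((.5141,.1735,.1785),Rdown(25),[(.5045,-.2331,.17),(.5045,-.2331,.0615)])
```

```text
[-0.759, -0.376, 0.018] [0.0, 0.0, 0.0] -> [0.512 0.072 0.176]
[-0.759, -0.376, 0.018] [0.0, 0.0, 0.0] -> [ 0.509 -0.03   0.174]
[-0.759, -0.376, 0.018] [0.0, 0.0, 0.0] -> [ 0.507 -0.131  0.172]
[-0.759, -0.376, 0.018] [0.0, 0.0, 0.0] -> [ 0.505 -0.233  0.17 ]
[0.0, -0.0, 0.904] [0.0, 0.0, 0.0] -> [ 0.504 -0.233  0.062]
```

Request:
drive_tool(steps=[[66,-0.759,-0.376,0.018,0,0,0],[66,-0.759,-0.376,0.018,0,0,0],[66,-0.759,-0.376,0.018,0,0,0]])

```text
time_s: 24.6
position: [0.5104, 0.0672, 0.1751]
tcp_rot: [[-0.418, 0.909, -0.003], [0.909, 0.418, -0.001], [0.001, -0.003, -1.0]]
force: [0.1, 0.2, 0.2]
opening: 0.757
grasp_force: 0.0
```

Request:
drive_tool(steps=[[66,-0.759,-0.376,0.018,0,0,0],[66,-0.759,-0.376,0.018,0,0,0],[66,-0.759,-0.376,0.018,0,0,0]])

```text
time_s: 24.9
position: [0.509, -0.0343, 0.1731]
tcp_rot: [[-0.417, 0.909, -0.0], [0.909, 0.417, -0.0], [0.0, -0.0, -1.0]]
force: [0.6, 1.2, -0.1]
opening: 0.755
grasp_force: 0.0
```

Request:
drive_tool(steps=[[66,-0.759,-0.376,0.018,0,0,0],[66,-0.759,-0.376,0.018,0,0,0],[66,-0.759,-0.376,0.018,0,0,0]])

```text
time_s: 25.2
position: [0.5073, -0.1358, 0.1711]
tcp_rot: [[-0.418, 0.909, 0.001], [0.909, 0.418, -0.001], [-0.001, 0.001, -1.0]]
force: [0.8, 0.1, -0.1]
opening: 0.755
grasp_force: 0.0
```

Request:
drive_tool(steps=[[66,-0.3,-0.15,0.01,0,0,0],[66,-0.6,-0.3,0.018,0,0,0],[66,-0.759,-0.376,0.018,0,0,0],[66,-0.759,-0.376,0.018,0,0,0],[66,-0.759,-0.376,0.018,0,0,0],[66,-0.759,-0.376,0.018,0,0,0],[66,-0.759,-0.376,0.018,0,0,0],[66,-0.759,-0.376,0.018,0,0,0]])

```text
time_s: 26.0
position: [0.5042, -0.2318, 0.1697]
tcp_rot: [[-0.424, 0.906, 0.001], [0.906, 0.424, 0.002], [0.001, 0.001, -1.0]]
force: [0.2, 0.6, 0.2]
opening: 0.758
grasp_force: 0.0
```

Request:
drive_tool(steps=[[66,0,0,0.2,0,0,0],[66,0,0,0.3,0,0,0],[66,0,0,0.3,0,0,0],[66,0,0,0.3,0,0,0],[66,0,0,0.3,0,0,0],[66,0,0,0.3,0,0,0]])

```text
time_s: 26.6
position: [0.5047, -0.2334, 0.1344]
tcp_rot: [[-0.422, 0.906, 0.002], [0.906, 0.422, 0.0], [-0.001, 0.002, -1.0]]
force: [-0.5, 1.0, 0.1]
opening: 0.761
grasp_force: 0.0
```

Run:
```python
from h import *
from rig import read_state,optics
s=read_state();print(s["position"]);go(s["position"],s["tcp_rot"],[(.5045,-.2331,.0615)])
```

```text
[ 0.50468882 -0.23338271  0.13442049]
[0.003, -0.002, 0.608] [0.001, 0.001, -0.0] -> [ 0.504 -0.233  0.062]
```

Request:
drive_tool(steps=[[66,0,0,0.2,0,0,0],[66,0,0,0.4,0,0,0],[66,0,0,0.58,0,0,0],[66,0,0,0.58,0,0,0],[66,0,0,0.58,0,0,0],[66,0,0,0.58,0,0,0],[66,0,0,0.58,0,0,0]])

```text
time_s: 27.3
position: [0.5051, -0.2336, 0.0654]
tcp_rot: [[-0.422, 0.906, 0.003], [0.906, 0.422, -0.001], [-0.002, 0.003, -1.0]]
force: [-0.9, -0.4, -0.0]
opening: 0.757
grasp_force: 0.0
```

Request:
drive_tool(steps=[[24,0,0,0,0,0,0],[24,0,0,0,0,0,0],[24,0,0,0,0,0,0],[24,0,0,0,0,0,0],[24,0,0,0,0,0,0],[24,0,0,0,0,0,0],[24,0,0,0,0,0,0],[24,0,0,0,0,0,0]])

```text
time_s: 28.1
position: [0.5042, -0.233, 0.0641]
tcp_rot: [[-0.422, 0.906, 0.001], [0.906, 0.422, 0.001], [0.001, 0.001, -1.0]]
force: [0.1, -0.1, 0.9]
opening: 0.38
grasp_force: 30.0
```

Request:
drive_tool(steps=[[24,0,0,0,0,0,0],[24,0,0,0,0,0,0],[24,0,0,-0.1,0,0,0],[24,0,0,-0.25,0,0,0],[24,0,0,-0.45,0,0,0],[24,0,0,-0.65,0,0,0],[24,0,0,-0.83,0,0,0],[24,0,0,-0.95,0,0,0]])

```text
time_s: 28.9
position: [0.5042, -0.2329, 0.1797]
tcp_rot: [[-0.422, 0.906, 0.002], [0.906, 0.422, 0.001], [-0.0, 0.002, -1.0]]
force: [-0.0, 0.3, -4.1]
opening: 0.382
grasp_force: 30.0
```

Request:
drive_tool(steps=[[24,0.15,0.066,0,0,0,0],[24,0.35,0.155,0,0,0,0],[24,0.6,0.267,0,0,0,0],[24,0.852,0.38,0,0,0,0]])

```text
time_s: 29.3
position: [0.5007, -0.1187, 0.1774]
tcp_rot: [[-0.421, 0.907, -0.002], [0.907, 0.421, 0.003], [0.004, -0.0, -1.0]]
force: [0.1, 0.2, -4.1]
opening: 0.382
grasp_force: 30.0
```

Request:
drive_tool(steps=[[24,0.28,0.127,0,0,0,0],[24,0.57,0.254,0,0,0,0],[24,0.852,0.38,0,0,0,0]])

```text
time_s: 29.6
position: [0.4985, -0.0064, 0.1775]
tcp_rot: [[-0.422, 0.906, -0.002], [0.906, 0.422, 0.003], [0.003, -0.001, -1.0]]
force: [0.4, 0.3, -3.2]
opening: 0.381
grasp_force: 30.0
```

Request:
drive_tool(steps=[[24,0.27,0.12,0,0,0,0],[24,0.52,0.232,0,0,0,0],[24,0.73,0.326,0,0,0,0],[24,0.852,0.38,0,0,0,0],[24,0.852,0.38,0,0,0,0],[24,0.852,0.38,0,0,0,0],[24,0.852,0.38,0,0,0,0],[24,0.852,0.38,0,0,0,0]])

```text
time_s: 30.4
position: [0.4984, 0.102, 0.1782]
tcp_rot: [[-0.421, 0.907, 0.0], [0.907, 0.421, 0.001], [0.001, 0.001, -1.0]]
force: [-0.1, -0.5, -3.5]
opening: 0.383
grasp_force: 30.0
```

Request:
drive_tool(steps=[[24,0,0,0,0,0,0],[24,0,0,0,0,0,0],[24,0,0,0,0,0,0],[24,0,0,0,0,0,0],[24,0,0,0,0,0,0],[24,0,0,0,0,0,0]])

```text
time_s: 31.0
position: [0.4986, 0.1027, 0.1785]
tcp_rot: [[-0.422, 0.906, 0.001], [0.906, 0.422, 0.001], [0.001, 0.001, -1.0]]
force: [-0.1, 0.7, -4.5]
opening: 0.38
grasp_force: 30.0
```

```bash
cat > held.py <<'E'
from h import *
from rig import read_state,optics
import sys
t=[float(a) for a in sys.argv[1:4]]
s=read_state();print(s["position"]);go(s["position"],s["tcp_rot"],[t])
c=optics.capture("wrist");P=cloud(c)
q=(P-s["position"])@s["tcp_rot"]; z=P[...,2];m=(z>.125)&(z<.155)&(abs(q[...,1])<.03)&(abs(q[...,0])<.04)
for a in np.arange(.125,.155,.006):
    k=m&(abs(z-a-.003)<.003)
    if k.sum()>20: print(round(a+.003,3),k.sum(),"xmax",np.percentile(q[k][:,0],95),"y",np.percentile(q[k][:,1],[2,98]))
E
python3 held.py .499 .1028 .0645
```

```text
[0.49864483 0.10270165 0.17845522]
[-0.001, 0.002, 0.95] [0.001, -0.0, -0.0] -> [0.499 0.103 0.064]
0.128 43 xmax 0.020391033541598595 y [-0.01581228  0.01874087]
0.134 84 xmax 0.02046156468695701 y [-0.01683674  0.01914905]
0.14 93 xmax 0.020401683810019323 y [-0.01702079  0.01924056]
0.146 100 xmax 0.02052584559999532 y [-0.01581535  0.02022992]
0.152 114 xmax 0.020476143194729096 y [-0.01629821  0.01870424]
```

Request:
drive_tool(steps=[[24,0.003,0.002,0.15,0,0,0],[24,0.003,0.002,0.35,0,0,0],[24,0.003,0.002,0.55,0,0,0],[24,0.003,0.002,0.68,0,0,0],[24,0.003,0.002,0.74,0,0,0],[24,0.003,0.002,0.78,0,0,0],[24,0.003,0.002,0.82,0,0,0],[24,0.003,0.002,0.84,0,0,0]])

```text
time_s: 31.85
position: [0.4993, 0.1032, 0.0779]
tcp_rot: [[-0.422, 0.906, 0.002], [0.906, 0.422, 0.001], [0.0, 0.002, -1.0]]
force: [0.2, 0.6, -3.6]
opening: 0.384
grasp_force: 30.0
```

Request:
drive_tool(steps=[[24,0,0,0.03,0,0,0],[24,0,0,0.06,0,0,0],[24,0,0,0.09,0,0,0],[24,0,0,0.107,0,0,0],[24,0,0,0.112,0,0,0],[24,0,0,0.112,0,0,0],[24,0,0,0.112,0,0,0],[24,0,0,0.112,0,0,0]])

```text
time_s: 32.65
position: [0.4989, 0.1032, 0.0642]
tcp_rot: [[-0.422, 0.906, 0.001], [0.906, 0.422, 0.001], [0.0, 0.002, -1.0]]
force: [-0.9, -0.3, -4.7]
opening: 0.379
grasp_force: 30.0
```

Request:
drive_tool(steps=[[24,0,0,0.002,0,0,0],[24,0,0,0.002,0,0,0],[24,0,0,0.002,0,0,0]])

```text
time_s: 32.95
position: [0.4989, 0.1033, 0.0641]
tcp_rot: [[-0.422, 0.906, 0.001], [0.906, 0.422, 0.001], [0.0, 0.002, -1.0]]
force: [0.4, 0.0, -2.5]
opening: 0.383
grasp_force: 30.0
```

Request:
drive_tool(steps=[[60,0,0,0,0,0,0],[60,0,0,0,0,0,0],[60,0,0,0,0,0,0],[60,0,0,0,0,0,0],[60,0,0,0,0,0,0],[60,0,0,0,0,0,0]])

```text
time_s: 33.55
position: [0.4989, 0.1032, 0.064]
tcp_rot: [[-0.422, 0.906, 0.001], [0.906, 0.422, 0.001], [0.0, 0.002, -1.0]]
force: [0.4, 0.3, 0.1]
opening: 0.68
grasp_force: 0.0
```

Request:
drive_tool(steps=[[60,0,0,-0.1,0,0,0],[60,0,0,-0.3,0,0,0],[60,0,0,-0.6,0,0,0],[60,0,0,-0.95,0,0,0],[60,0,0,-0.95,0,0,0],[60,0,0,-0.95,0,0,0]])

```text
time_s: 34.15
position: [0.4993, 0.1032, 0.1796]
tcp_rot: [[-0.422, 0.906, 0.004], [0.906, 0.422, 0.001], [-0.001, 0.004, -1.0]]
force: [-0.2, -0.2, 0.9]
opening: 0.693
grasp_force: 0.0
```

Run:
```python
from h import *
go((.4988,.1032,.1778),Rdown(25),[(.4414,-.1997,.17),(.4414,-.1997,.0615)])
```

```text
[-0.695, -0.5, 0.022] [0.0, 0.0, 0.0] -> [0.48  0.002 0.175]
[-0.695, -0.5, 0.022] [0.0, 0.0, 0.0] -> [ 0.461 -0.099  0.173]
[-0.695, -0.5, 0.022] [0.0, 0.0, 0.0] -> [ 0.441 -0.2    0.17 ]
[0.0, 0.0, 0.904] [0.0, 0.0, 0.0] -> [ 0.441 -0.2    0.062]
```

Request:
drive_tool(steps=[[60,-0.695,-0.5,0.022,0,0,0],[60,-0.695,-0.5,0.022,0,0,0],[60,-0.695,-0.5,0.022,0,0,0]])

```text
time_s: 34.45
position: [0.4777, -0.0017, 0.1739]
tcp_rot: [[-0.418, 0.909, -0.003], [0.909, 0.418, 0.0], [0.001, -0.002, -1.0]]
force: [0.1, 0.8, 0.2]
opening: 0.69
grasp_force: 0.0
```

Request:
drive_tool(steps=[[60,-0.695,-0.5,0.022,0,0,0],[60,-0.695,-0.5,0.022,0,0,0],[60,-0.695,-0.5,0.022,0,0,0]])

```text
time_s: 34.75
position: [0.4598, -0.103, 0.1715]
tcp_rot: [[-0.417, 0.909, -0.0], [0.909, 0.417, 0.0], [0.0, -0.0, -1.0]]
force: [1.4, 0.4, -0.8]
opening: 0.686
grasp_force: 0.0
```

Request:
drive_tool(steps=[[60,-0.3,-0.22,0.01,0,0,0],[60,-0.55,-0.4,0.022,0,0,0],[60,-0.695,-0.5,0.022,0,0,0],[60,-0.695,-0.5,0.022,0,0,0],[60,-0.695,-0.5,0.022,0,0,0],[60,-0.695,-0.5,0.022,0,0,0],[60,-0.695,-0.5,0.022,0,0,0],[60,-0.695,-0.5,0.022,0,0,0]])

```text
time_s: 35.55
position: [0.4413, -0.1985, 0.1696]
tcp_rot: [[-0.424, 0.906, 0.001], [0.906, 0.424, 0.001], [0.001, 0.001, -1.0]]
force: [-0.0, 1.0, -0.1]
opening: 0.689
grasp_force: 0.0
```

Request:
drive_tool(steps=[[60,0,0,0.2,0,0,0],[60,0,0,0.3,0,0,0],[60,0,0,0.3,0,0,0],[60,0,0,0.3,0,0,0],[60,0,0,0.3,0,0,0],[60,0,0,0.3,0,0,0]])

```text
time_s: 36.15
position: [0.4417, -0.1999, 0.1344]
tcp_rot: [[-0.422, 0.906, 0.002], [0.906, 0.422, 0.0], [-0.001, 0.002, -1.0]]
force: [-0.4, 0.1, -0.7]
opening: 0.691
grasp_force: 0.0
```

Run:
```python
from h import *
from rig import read_state,optics
s=read_state();print(s["position"]);go(s["position"],s["tcp_rot"],[(.4414,-.1997,.0605)])
```

```text
[ 0.44172951 -0.19989648  0.13438306]
[0.003, -0.003, 0.616] [0.001, 0.001, -0.0] -> [ 0.441 -0.2    0.06 ]
```

Request:
drive_tool(steps=[[60,0,0,0.2,0,0,0],[60,0,0,0.4,0,0,0],[60,0,0,0.6,0,0,0],[60,0,0,0.6,0,0,0],[60,0,0,0.6,0,0,0],[60,0,0,0.6,0,0,0],[60,0,0,0.6,0,0,0]])

```text
time_s: 36.85
position: [0.4421, -0.2001, 0.0629]
tcp_rot: [[-0.422, 0.906, 0.003], [0.906, 0.422, -0.001], [-0.002, 0.003, -1.0]]
force: [0.2, 0.1, -0.0]
opening: 0.691
grasp_force: 0.0
```

Request:
drive_tool(steps=[[16,0,0,0,0,0,0],[16,0,0,0,0,0,0],[16,0,0,0,0,0,0],[16,0,0,0,0,0,0],[16,0,0,0,0,0,0],[16,0,0,0,0,0,0],[16,0,0,0,0,0,0],[16,0,0,0,0,0,0]])

```text
time_s: 37.65
position: [0.4412, -0.1995, 0.0616]
tcp_rot: [[-0.422, 0.906, 0.001], [0.906, 0.422, 0.001], [0.001, 0.001, -1.0]]
force: [0.0, 0.2, 0.4]
opening: 0.29
grasp_force: 30.0
```

Request:
drive_tool(steps=[[16,0,0,0,0,0,0],[16,0,0,0,0,0,0],[16,0,0,-0.1,0,0,0],[16,0,0,-0.25,0,0,0],[16,0,0,-0.45,0,0,0],[16,0,0,-0.65,0,0,0],[16,0,0,-0.83,0,0,0],[16,0,0,-0.97,0,0,0]])

```text
time_s: 38.45
position: [0.4413, -0.1996, 0.1799]
tcp_rot: [[-0.422, 0.906, 0.002], [0.906, 0.422, 0.0], [-0.001, 0.002, -1.0]]
force: [-0.2, 0.5, -2.2]
opening: 0.292
grasp_force: 30.0
```

Request:
drive_tool(steps=[[16,0.15,0.11,0,0,0,0],[16,0.35,0.256,0,0,0,0],[16,0.56,0.41,0,0,0,0],[16,0.76,0.556,0,0,0,0]])

```text
time_s: 38.85
position: [0.4629, -0.0875, 0.1788]
tcp_rot: [[-0.422, 0.907, 0.001], [0.907, 0.422, 0.001], [0.001, 0.002, -1.0]]
force: [-0.6, -0.0, -2.5]
opening: 0.289
grasp_force: 30.0
```

Request:
drive_tool(steps=[[16,0.25,0.185,0,0,0,0],[16,0.5,0.37,0,0,0,0],[16,0.76,0.556,0,0,0,0]])

```text
time_s: 39.15
position: [0.485, 0.0235, 0.1789]
tcp_rot: [[-0.422, 0.907, 0.001], [0.907, 0.422, 0.001], [0.0, 0.002, -1.0]]
force: [1.0, -0.5, -1.8]
opening: 0.289
grasp_force: 30.0
```

Request:
drive_tool(steps=[[16,0.25,0.185,0,0,0,0],[16,0.5,0.37,0,0,0,0],[16,0.76,0.556,0,0,0,0]])

```text
time_s: 39.45
position: [0.5068, 0.1344, 0.179]
tcp_rot: [[-0.422, 0.906, 0.001], [0.906, 0.422, 0.001], [0.001, 0.001, -1.0]]
force: [-0.4, -0.3, -2.5]
opening: 0.288
grasp_force: 30.0
```

Request:
drive_tool(steps=[[16,0.24,0.176,0,0,0,0],[16,0.47,0.344,0,0,0,0],[16,0.65,0.476,0,0,0,0],[16,0.76,0.556,0,0,0,0],[16,0.76,0.556,0,0,0,0],[16,0.76,0.556,0,0,0,0],[16,0.76,0.556,0,0,0,0],[16,0.76,0.556,0,0,0,0]])

```text
time_s: 40.25
position: [0.5288, 0.2424, 0.1786]
tcp_rot: [[-0.421, 0.907, 0.0], [0.907, 0.421, 0.001], [0.0, 0.001, -1.0]]
force: [-0.2, -0.3, -1.4]
opening: 0.287
grasp_force: 30.0
```

Request:
drive_tool(steps=[[16,0,0,0,0,0,0],[16,0,0,0,0,0,0],[16,0,0,0,0,0,0],[16,0,0,0,0,0,0],[16,0,0,0,0,0,0],[16,0,0,0,0,0,0]])

```text
time_s: 40.85
position: [0.529, 0.2437, 0.1786]
tcp_rot: [[-0.422, 0.906, 0.001], [0.906, 0.422, 0.001], [0.001, 0.001, -1.0]]
force: [0.3, 0.0, -1.7]
opening: 0.284
grasp_force: 30.0
```

```bash
python3 held.py .529 .2438 .0617
```

```text
[0.52903184 0.24371947 0.17858984]
[0.0, -0.001, 0.974] [0.001, -0.0, -0.0] -> [0.529 0.244 0.062]
0.134 61 xmax 0.013385503399768947 y [-0.01056102  0.01214294]
0.14 69 xmax 0.01334690881587469 y [-0.0108063   0.01279601]
0.146 72 xmax 0.013462267333537704 y [-0.01101839  0.01279296]
0.152 81 xmax 0.013468618786250969 y [-0.01063159  0.0124329 ]
```

Request:
drive_tool(steps=[[16,0,0,0.15,0,0,0],[16,0,0,0.35,0,0,0],[16,0,0,0.55,0,0,0],[16,0,0,0.68,0,0,0],[16,0,0,0.74,0,0,0],[16,0,0,0.78,0,0,0],[16,0,0,0.82,0,0,0],[16,0,0,0.86,0,0,0]])

```text
time_s: 41.7
position: [0.5299, 0.244, 0.0759]
tcp_rot: [[-0.422, 0.906, 0.003], [0.906, 0.422, 0.001], [0.0, 0.003, -1.0]]
force: [-0.1, -0.3, -2.1]
opening: 0.292
grasp_force: 30.0
```

Request:
drive_tool(steps=[[16,0,0,0.03,0,0,0],[16,0,0,0.06,0,0,0],[16,0,0,0.09,0,0,0],[16,0,0,0.107,0,0,0],[16,0,0,0.114,0,0,0],[16,0,0,0.114,0,0,0],[16,0,0,0.114,0,0,0],[16,0,0,0.114,0,0,0]])

```text
time_s: 42.5
position: [0.5293, 0.2438, 0.0618]
tcp_rot: [[-0.422, 0.906, 0.001], [0.906, 0.422, 0.001], [0.001, 0.002, -1.0]]
force: [-0.3, 0.1, -1.8]
opening: 0.286
grasp_force: 30.0
```

Request:
drive_tool(steps=[[16,0,0,0.002,0,0,0],[16,0,0,0.002,0,0,0],[16,0,0,0.002,0,0,0]])

```text
time_s: 42.8
position: [0.5292, 0.2438, 0.0616]
tcp_rot: [[-0.422, 0.906, 0.001], [0.906, 0.422, 0.001], [0.001, 0.002, -1.0]]
force: [0.8, 0.0, -0.8]
opening: 0.291
grasp_force: 30.0
```

Release, rise, then move aside toward −y for a clear view.

Request:
drive_tool(steps=[[50,0,0,0,0,0,0],[50,0,0,0,0,0,0],[50,0,0,0,0,0,0],[50,0,0,0,0,0,0],[50,0,0,0,0,0,0],[50,0,0,0,0,0,0]])

```text
time_s: 43.4
position: [0.5292, 0.2438, 0.0615]
tcp_rot: [[-0.422, 0.906, 0.001], [0.906, 0.422, 0.001], [0.001, 0.001, -1.0]]
force: [-0.1, -0.5, -0.8]
opening: 0.574
grasp_force: 0.0
```

Request:
drive_tool(steps=[[50,0,0,-0.1,0,0,0],[50,0,0,-0.3,0,0,0],[50,0,0,-0.6,0,0,0],[50,0,0,-0.97,0,0,0],[50,0,0,-0.97,0,0,0],[50,0,0,-0.97,0,0,0]])

```text
time_s: 44.0
position: [0.5298, 0.2439, 0.1799]
tcp_rot: [[-0.422, 0.906, 0.005], [0.906, 0.422, 0.002], [-0.0, 0.005, -1.0]]
force: [-0.7, 0.2, -0.9]
opening: 0.572
grasp_force: 0.0
```

Request:
drive_tool(steps=[[50,-0.9,-0.4,-0.3,0,0,0],[50,-0.9,-0.4,-0.3,0,0,0],[50,-0.9,-0.4,-0.3,0,0,0]])

```text
time_s: 44.3
position: [0.5303, 0.1227, 0.2132]
tcp_rot: [[-0.421, 0.907, -0.001], [0.907, 0.421, -0.0], [0.0, -0.001, -1.0]]
force: [0.4, -0.4, -0.0]
opening: 0.573
grasp_force: 0.0
```

Request:
drive_tool(steps=[[50,-0.9,-0.4,-0.3,0,0,0],[50,-0.9,-0.4,-0.3,0,0,0],[50,-0.9,-0.4,-0.3,0,0,0],[50,-0.9,-0.4,-0.3,0,0,0],[50,-0.9,-0.4,-0.3,0,0,0],[50,-0.9,-0.4,-0.3,0,0,0],[50,-0.9,-0.4,-0.3,0,0,0],[50,-0.9,-0.4,-0.3,0,0,0]])

```text
time_s: 45.1
position: [0.5328, 0.0085, 0.2491]
tcp_rot: [[-0.424, 0.906, -0.0], [0.906, 0.424, 0.001], [0.001, 0.0, -1.0]]
force: [0.9, 0.5, 0.3]
opening: 0.569
grasp_force: 0.0
```

Run:
```python
from h import *
from rig import optics
c=optics.capture("wrist");P=cloud(c);z=P[...,2];cv2.imwrite("pics/w6.png",c["color"])
k=((z>.082)&(z<.106)).astype(np.uint8);k[215:]=0
for q in cv2.findContours(k,0,1)[0]:
    if cv2.contourArea(q)<40: continue
    m=np.zeros_like(k);cv2.drawContours(m,[q],-1,1,-1);zt=np.percentile(z[(m&k)>0],70)
    print(q.mean((0,1)),zt,cv2.minEnclosingCircle(plane(c,q,zt)[:,:2].astype(np.float32)))
c=optics.capture("scene");cv2.imwrite("pics/s6.png",c["color"])
```

```text
[262.05617978  88.19101124] 0.09446243710733815 ((0.5003230571746826, 0.1030154675245285), 0.017009101808071136)
[304.62068966  31.55172414] 0.09848975946488422 ((0.515640377998352, 0.17098191380500793), 0.02073490060865879)
```

View pics/s6.png

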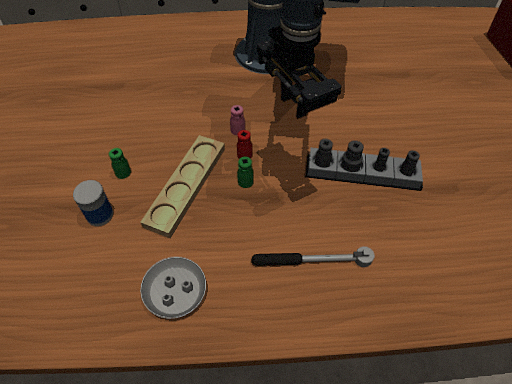

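View pics/w6.png

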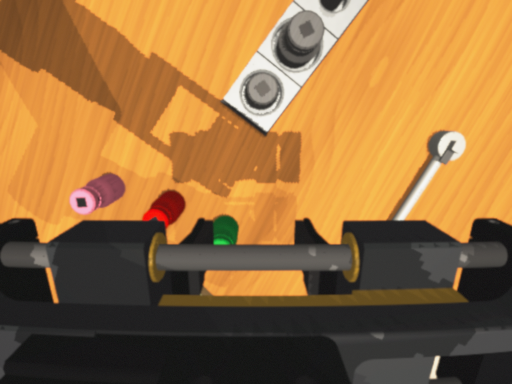

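The scene view shows all four sockets upright in their cups, at pixels (325,152), (353,155), (383,159) and (409,163). The ratchet, tin and decoys haven't moved. I'll check the numbers from the top camera.

Run:
```python
from h import *
from rig import optics,read_state
c=optics.capture("top");P=cloud(c);z=P[...,2]
k=((z>.083)&(z<.106)).astype(np.uint8)
for q in cv2.findContours(k,0,1)[0]:
    if cv2.contourArea(q)<20: continue
    m=np.zeros_like(k);cv2.drawContours(m,[q],-1,1,-1);zt=np.percentile(z[(m&k)>0],70)
    (x,y),r=cv2.minEnclosingCircle(plane(c,q,zt)[:,:2].astype(np.float32))
    if y>.06: print(q.mean((0,1)).round(),zt.round(4),round(x,4),round(y,4),round(2*r,4))
```

```text
[168. 213.] 0.0958 0.4989 0.1017 0.0344
[141. 208.] 0.0995 0.5122 0.169 0.0379
[ 81. 193.] 0.0935 0.5442 0.3095 0.0342
```

```bash
python3 -c "
from rig import order;print(order.hand_in())"
```

```text
the job is handed in; nothing more can be done
None
```

I moved all four sockets upright into the cups of their own sizes, left the ratchet and grease tin untouched, and handed the job in at about 45 s; no verdict came back, and the small socket is confirmed only by the scene picture and its contact with the well floor, not by a final measurement.

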